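# Set the steering-rack adjuster: bottom it, back off a quarter turn, hold for the lock ring

## Robot

A 6-joint arm with a two-finger parallel gripper is mounted at the origin on a cart in front of the work surface, level with it; the furniture and walls round the work are solid. World frame = base frame: x ahead of the robot, y to its left, z up, the work surface at z = 0. Lengths are in m, angles in rad, forces in N, time in s.
With the tool pointing down it reaches from about 0.375 to 0.9 m from the base axis. Payload 3.1 kg.
Tool frame: the origin (TCP) lies between the finger pads; the fingertips stand robot.finger_overhang ahead of it and the grasp point (between the pads) lies 3 mm ahead of it (robot.finger_overhang is the distance from the TCP to the fingertips, in m); z points along the fingers, y is the line along which they close (so a half turn about z gives the same grasp; the last joint's range is limited). The gripper opens to 87 mm and grips with 3 to 60 N. Pads are 19 mm wide; open, the fingers measure 117 mm over their backs; the gripper's body (75 mm by 190 mm) begins 51 mm behind the grasp point.
Start: joints at [1.016, 0.527, 1.433, -0, 1.181, -0.178], TCP at [0.229, 0.581, 0.245] pointing down, gripper open.
Joint ranges: [-3.08, 3.08], [-0.75, 2.2], [0.22, 2.44], [-1.43, 4.57], [0, 2.65], [-2.85, 2.85]. Speed limits (rad/s): [2.79, 2.79, 3.14, 3.14, 3.14, 3.14].

## Interface

Orientations are given as a unit quaternion [x, y, z, w].
In Python, from rig import get_obs, vision, hand_in, nets, robot gives the robot as it stands.
- The arm moves only by the tool apply_moves, never from a script. Its argument "series" is a list of rows, each an object with "offset": the shift along the world's x, y, z in cm, a list of three; "rot": the turn, a rotation vector about the world's x, y, z in degrees, a list of three. A call has 1 to 20 rows; each row is the pose to reach, as a shift and turn from the pose commanded when the call began; what a row does not reach only later rows make up. A row lasts 1/10 s, in which the tool goes at most 50 mm and 8.59 degrees, less where a joint would pass 70% of its speed; a pose out of reach is approached as far as the arm can. A call with a gripper value outside its range is refused whole. "hand" is the opening, from 0 (shut) to 1 (fully open), set as the call begins (left out, the last holds). The fingers move at their own pace and stop on an object; "newtons" is the grip in N (left out, the last holds). Time passes only in rows, so rows that repeat a pose let the fingers close. It gives the time, the measured TCP pose, the force, the opening and the grip force at its end, in the units of the state.
- get_obs(): the state, without advancing time (a new reading comes with each control period).
- vision.camera(name): name is "scene" or "top" or "wrist"; returns the picture (420x560x3 uint8, red, green, blue); there is no depth.
- vision.calibration(name): a dict with "K" (3x3 intrinsics, pixels), "k1" (the pictures are not rectified: a ray, as slopes to the right and down, at radius r is drawn at 1 + k1 r^2 times it, then the intrinsics apply), "R" (3x3) and "t" (3): a world point X has camera coordinates R X + t. Camera axes: x right, y down, z forward; pixel columns grow to the right and rows downward; lengths in m; the calibration is good to about 2 mm. A picture is of the moment at which its call begins: read the wrist's pose just before it. calibration takes no time and is no camera call; for the wrist camera it gives the pose at the moment of the call.
- hand_in(): hands the job in; it is judged then, once.
Trained networks look in the newest picture that a camera, given by its name, has taken for a name from the list of things; names that differ only in an ending like _2 or _b are one class to them, and where a whole thing is asked for, a point or a joint stands for the part that bears it (a point fixed in the world has none). Each returns a list of dicts, best first, with "conf" (0 to 1); they miss things now and then, are a little off and sometimes report something else, mostly with a low value. They report only what shows in the picture. A call takes as long as a camera call. They do not tell look-alikes from the thing itself.
- nets.search_frame(camera, query): "centre" ([x, y, z] in m, in world coordinates, good to about 4 mm: the middle of the surface that is visible of it).
- nets.spot_point(camera, query): "centre" ([x, y, z] in m, in world coordinates, good to about 4 mm: a listed point, or the origin of a listed thing).
The state is a dict: "time": time; "q": joint angles; "joint_velocities": joint speeds; "joint_torque": joint torques, N m; "position": TCP position; "tool_rot": TCP orientation; "ft_force": force on the tool from outside, world axes, zero at the start; "moment": the same for the moment, N m; "grip_width": finger opening in m; "grip_force": force on a finger pad.
Only numpy, scipy, OpenCV 4.12 (cv2) and the standard library are available. Lean on these libraries where they do the work, as an engineer would, in place of code of your own. Each camera call takes 0.05 s, during which the arm holds its last target. There are 200 camera calls.

## Task

The steering rack strapped to the board needs its adjuster set: take the square T-key from the tool block, plug it fully into the square socket of the brass adjuster cap, and screw the cap down clockwise until it bottoms out. Then back it off a quarter turn and finish there still gripping the key in the socket, so that the lock ring can be nipped up against the cap. Leave the grease tin and the spanner where they are.

Things in the scene. Friction and masses are not known exactly. Their poses are not given: they have to be found in the camera images.
- steering_rack: Aluminium steering rack with rubber bellows, strapped to a 124x260x18 mm plywood board; fixed. Origin on the bench under the adjuster's vertical axis; y along the tube to its longer end, z up. On the tube a round boss (62 mm across, top z = 88), on it a dark hex lock ring (56 mm over corners, z = 88 to 97), then the brass cap. Straps reach z = 81 mm; the pinion shaft (toward +x, y = -36) 95 mm.
- adjuster (a joint): Angle (rad) the brass cap is unscrewed from bottomed: 0 = bottomed, a hard stop; grows anticlockwise seen from above (right-hand thread, 4 mm rise a turn). Starts at 2.0 to 3.0, at most 4.0. Turning takes about 0.12 N m; it stays where left. A red stripe on the cap meets the red stripe on the boss (-x side of the rack) when bottomed.
- cap_seat (a point): Centre of the floor of the cap's square socket, on its axis; turns and rises with the cap (106 mm above the bench when bottomed, plus 4 mm a turn). z up; x and y square to the socket's walls; at joint value 0 its x is the rack's x. Socket 19.2 mm square, 20 mm deep, open at the top; the knurled cap is 49 mm across, 26 mm high, its underside 6 mm below this point.
- cap_mouth (a point): Centre of the open top of the same socket, level with the cap's top, 20 mm above cap_seat; same axes. To the left, near the arm's starting place, a bench grinder 255 mm high fills world x = 0.30 to 0.53, y = 0.37 to 0.69 m: rise before crossing it.
- tool_block: Wooden block 130 x 70 x 42 mm, fixed, origin at the centre of its underside, z up. The key stands in a 20 mm square hole, 25 mm deep, at x = -30 mm, y = 0; short steel punches (tops up to 76 mm above the bench) stand in small holes at x = 22 and 45 mm.
- key: Steel T-key, 0.28 kg, 86 mm high; origin at the centre of its foot, z up. Shank 18 mm square (sides along x, y; foot chamfered 2.5 mm) to z = 56; above it a dark grip block 30 (x) x 24 (y) x 30 (z) mm with a cross bar along x, 94 mm long with red ends. Grip the block across y. In the socket it stands by itself when let go, has about 4 degrees of play each way; any quarter turn of it fits.
- key_tip (a point): Centre of the key's foot (its origin); same axes as the key. Between tool block and rack stands a fixed blue bench vise 183 mm high, world x = 0.18 to 0.47, y = -0.16 to 0.04 m: carry the key over it.
- key_grip (a point): Centre of the key's grip block, 71 mm above its foot; same axes as the key. Right of the tool block a green drawer cabinet, 235 mm high, stands from world x = 0.49 (its open drawer), y below -0.33 m: keep the hand clear of it.
- wrench_large: Bystander: bright combination spanner, 41 x 237 x 9 mm, lying loose on the bench; origin at the centre of its underside.
- grease_tin: Bystander: white grease tin with a red lid, 68 x 72 x 60 mm, standing loose at the back of the bench; origin at the centre of its underside.
Things that resemble listed ones, but are neither listed nor needed, are in the scene too. What is shaped like the key but pink is not meant.

How it is judged:
By the outcome, as a careful person would: the job done as asked, in the order asked, and still so for the second after the job is handed in, while the arm keeps its last pose, push and grip.
It also fails if it takes over 72 s, if anything falls off the work surface, if the arm or the gripper's body presses on something with over 40 N, if the wrist force passes 120 N, or if a joint passes its speed limit or range.

## Working session

There is one attempt and no reset: what is moved stays moved. The work goes in short steps, Python scripts to look and compute and a tool call to move; the robot and the scene stay as the last step left them, time stands still between calls to the robot, and variables do not carry over. Pictures are saved under pics/ and viewed, at most 10 in all, crops included, and the job is handed in when it is done.

Besides the shell and the picture viewer there is one more tool, called after "Request:" as name([rows], argument=value, ...), one row to a line, values as JSON. apply_moves: Moves the arm, as the interface text tells. Its arguments: {"type":"object","properties":{"series":{"type":"array"},"hand":{"type":"number"},"newtons":{"type":"number"}},"required":["series"]}

```bash
ls; mkdir -p pics
python3 - <<'E'
from rig import get_obs, vision, nets, robot
import cv2,numpy as np
print(robot.finger_overhang, get_obs())
ims=[]
for c in ("scene","top"):
    im=vision.camera(c); cv2.imwrite(f"pics/{c}0.png",cv2.cvtColor(im,cv2.COLOR_RGB2BGR))
    for q in ("key_tip","key_grip","cap_mouth","cap_seat","tool_block","steering_rack","wrench_large","grease_tin"):
        print(c,q,[(np.round(d["centre"],4).tolist(),round(d["conf"],2)) for d in nets.spot_point(c,q)])
E
```

```text
pics
0.022 {'time': 0.0, 'q': array([ 1.01648766e+00,  5.28476963e-01,  1.43388198e+00,  1.29621744e-05,
        1.18140653e+00, -1.78499635e-01]), 'joint_velocities': array([-0.00090668,  0.00069884, -0.00090327,  0.00025162, -0.00090749,
        0.00069302]), 'joint_torque': array([-1.07306008e-03, -4.40047145e+01, -1.76589471e+01,  6.32453710e-02,
        5.82765753e-02, -1.64640619e-04]), 'position': array([0.22899697, 0.58080772, 0.24357142]), 'tool_rot': array([ 1.86803019e-01,  9.82396789e-01, -1.01214935e-03, -3.94813546e-04]), 'ft_force': array([-0.07067601, -0.22356629, -0.88670219]), 'moment': array([-0.02384143, -0.03401578, -0.00013032]), 'grip_force': 0.0, 'grip_width': 0.08702939136312289}
scene key_tip [([0.5452, -0.1361, -0.0029], 0.67)]
scene key_grip [([0.4275, -0.2801, 0.0919], 0.9), ([0.5488, -0.1375, 0.0709], 0.6), ([0.5499, 0.1137, 0.1074], 0.17)]
scene cap_mouth [([0.5502, 0.1135, 0.1301], 0.91)]
scene cap_seat [([0.5551, 0.113, 0.1058], 0.9)]
scene tool_block []
scene steering_rack [([0.5539, 0.114, 0.0014], 0.62)]
scene wrench_large [([0.3922, 0.1622, 0.0018], 0.92), ([0.4229, -0.2804, 0.0173], 0.53)]
scene grease_tin [([0.719, -0.1227, -0.0016], 0.91)]
top key_tip [([0.4277, -0.2796, 0.0212], 0.72)]
top key_grip [([0.3948, 0.169, 0.0002], 0.69), ([0.4236, -0.2784, 0.0901], 0.65), ([0.5499, -0.136, 0.0707], 0.63)]
top cap_mouth [([0.5487, 0.1135, 0.1283], 0.86)]
top cap_seat [([0.5552, 0.117, 0.108], 0.78)]
top tool_block [([0.4512, -0.2768, 0.0013], 0.61)]
top steering_rack [([0.5503, 0.1141, 0.0054], 0.72)]
top wrench_large [([0.3906, 0.1693, 0.0028], 0.86)]
top grease_tin [([0.7159, -0.1208, 0.0012], 0.98)]
```

Run:
```python
import cv2,numpy as np
a=cv2.imread("pics/scene0.png");b=cv2.imread("pics/top0.png")
cv2.imwrite("pics/both.png",cv2.resize(np.vstack([a,b]),(800,1200))[:600]);cv2.imwrite("pics/top1.png",cv2.resize(b,(800,600)))
```

```text
(no output)
```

View pics/both.png

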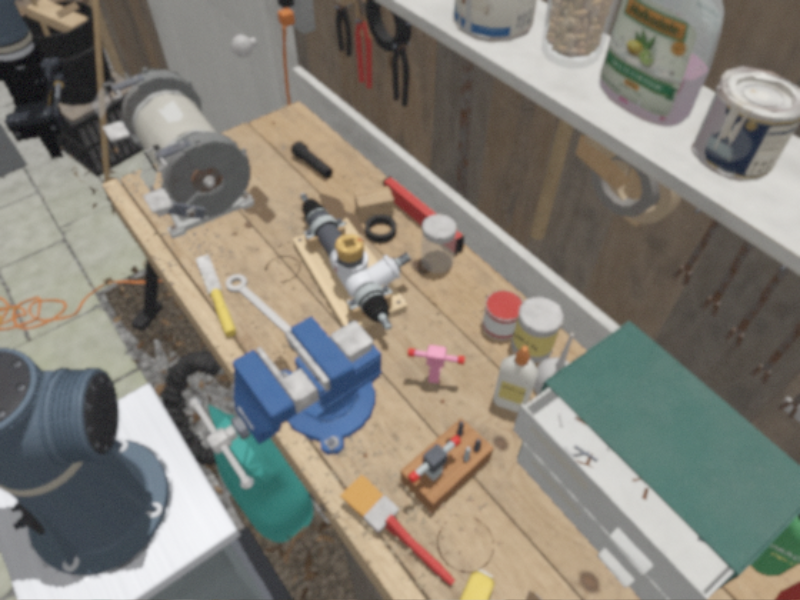

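View pics/top1.png

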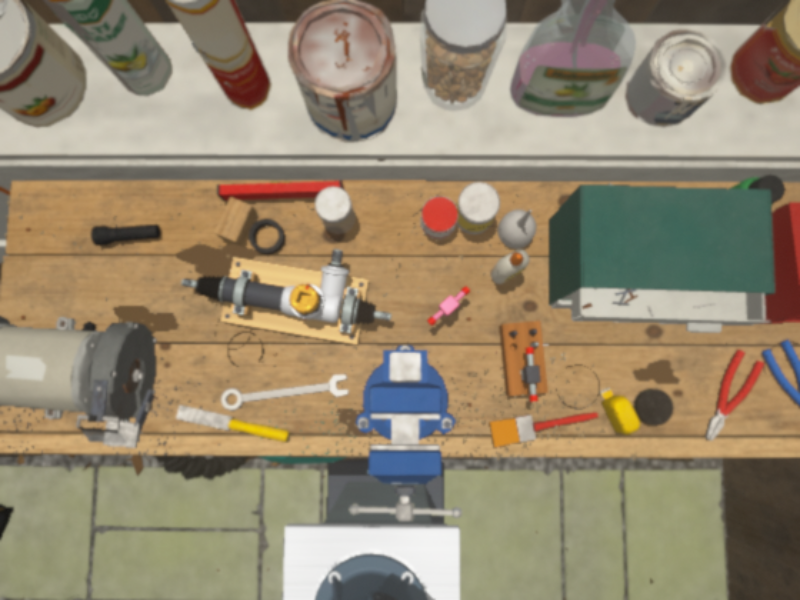

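Key candidates, with scene pixels in the enlarged view:
- **Pink T-key:** at (436,362), standing on the bench. It is excluded by the task.
- **Steel key:** dark grip block and red bar ends at (435,458), standing in the wooden block. It matches the description.

I'll confirm the steel key in a crop after moving over it. First I rise, since the grinder is on the left.

Request:
apply_moves([
  {"offset": [0, 0, 5], "rot": [0, 0, 0]},
  {"offset": [0, 0, 10], "rot": [0, 0, 0]},
  {"offset": [0, 0, 15], "rot": [0, 0, 0]},
  {"offset": [2, -3, 16], "rot": [0, 0, 4]},
  {"offset": [5, -7, 16], "rot": [0, 0, 8]},
  {"offset": [8, -11, 16], "rot": [0, 0, 12]},
  {"offset": [11, -15, 16], "rot": [0, 0, 16]},
  {"offset": [14, -19, 16], "rot": [0, 0, 21]},
  {"offset": [17, -23, 16], "rot": [0, 0, 21]},
  {"offset": [20, -27, 16], "rot": [0, 0, 21]},
  {"offset": [23, -31, 16], "rot": [0, 0, 21]},
  {"offset": [26, -35, 16], "rot": [0, 0, 21]},
  {"offset": [28, -39, 16], "rot": [0, 0, 21]},
  {"offset": [28, -43, 16], "rot": [0, 0, 21]},
  {"offset": [27, -47, 16], "rot": [0, 0, 21]},
  {"offset": [26, -47, 16], "rot": [0, 0, 21]},
  {"offset": [26, -47, 16], "rot": [0, 0, 21]},
])

```text
time: 2.6
position: [0.4882, 0.1109, 0.4047]
tool_rot: [0.006, 1.0, 0.0, -0.0]
ft_force: [-0.2, 0.7, -0.7]
grip_width: 0.0871
grip_force: 0.0
```

```bash
cat > h.py <<'E'
import cv2,numpy as np
from rig import get_obs, vision, nets
def ray(cal,uv,z):
    K=cal["K"];R=cal["R"];t=cal["t"]
    p=np.atleast_2d(np.asarray(uv,float)); d=(p-[K[0][2],K[1][2]])/[K[0][0],K[1][1]]
    u=d.copy()
    for _ in range(20): u=d/(1+cal["k1"]*(u**2).sum(1,keepdims=True))
    w=np.c_[u,np.ones(len(u))]@R; c=-R.T@t
    return c+w*((z-c[2])/w[:,2])[:,None]
def proj(cal,X):
    x=np.atleast_2d(X)@cal["R"].T+cal["t"]; s=x[:,:2]/x[:,2:]; s=s*(1+cal["k1"]*(s**2).sum(1,keepdims=True))
    return s*[cal["K"][0][0],cal["K"][1][1]]+[cal["K"][0][2],cal["K"][1][2]]
def shot(c,f):
    cal=vision.calibration(c); im=vision.camera(c); np.savez(f"pics/{f}.npz",**{k:np.array(v) for k,v in cal.items()})
    cv2.imwrite(f"pics/{f}.png",cv2.cvtColor(im,cv2.COLOR_RGB2BGR)); return im,cal
def load(f):
    d=np.load(f"pics/{f}.npz"); return cv2.imread(f"pics/{f}.png"),{k:d[k] for k in d}
E
python3 - <<'E'
from h import *
im,cal=shot("wrist","w1")
for q in ("cap_mouth","cap_seat","steering_rack"): print(q,[(np.round(d["centre"],4).tolist(),round(d["conf"],2)) for d in nets.spot_point("wrist",q)])
u=proj(cal,[0.55,0.1135,0.13])[0]; print(u)
b=cv2.imread("pics/w1.png")
x,y=np.clip(u.astype(int),70,[490,350])
c=cv2.resize(b[y-70:y+70,x-70:x+70],(560,560),interpolation=cv2.INTER_CUBIC); print(x,y)
ct=vision.calibration("top"); t=cv2.imread("pics/top0.png"); v=proj(ct,[0.427,-0.28,0.088])[0].astype(int); print(v,cal["k1"])
k=cv2.resize(t[v[1]-35:v[1]+35,v[0]-15:v[0]+15],(240,560),interpolation=cv2.INTER_CUBIC)
cv2.imwrite("pics/c1.png",np.hstack([c,k]))
E
```

```text
cap_mouth [([0.5534, 0.1152, 0.1292], 0.94)]
cap_seat [([0.5532, 0.1163, 0.1093], 0.61), ([0.4271, -0.2815, 0.0177], 0.42)]
steering_rack [([0.5523, 0.1164, 0.0018], 0.84)]
[280.11933351 230.02219805]
280 230
[372 261] -0.10216572394594717
```

View pics/c1.png

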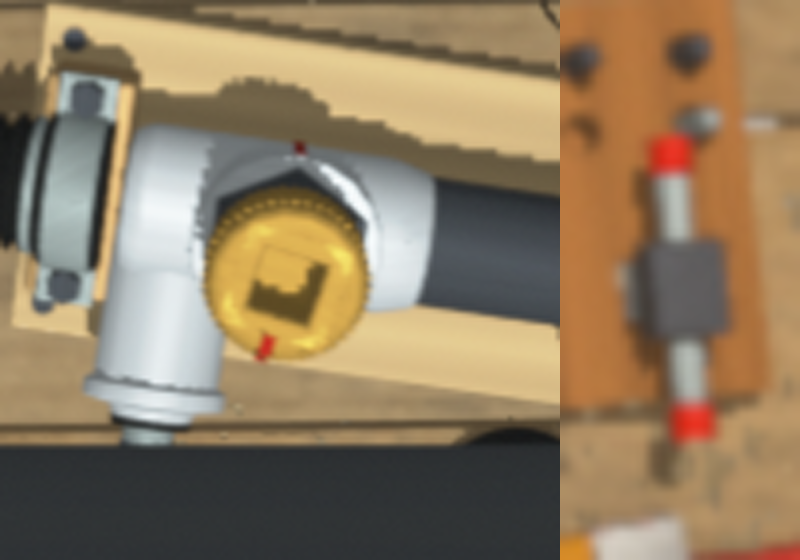

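The left part of the crop shows the brass cap: socket corners near (262,243), (328,266), (308,325) and (248,305), cap stripe at (265,348) and boss stripe at (300,147). The right part confirms the steel key in the block: dark grip block, with red bar ends at (672,156) and (692,422).

Run:
```python
from h import *
b,cal=load("w1")
P=np.array([[262,243],[328,266],[308,325],[248,305],[265,348],[300,147]])/4+[210,160]-.4
P=P.astype(np.float32)
g=cv2.cvtColor(b,cv2.COLOR_BGR2GRAY)
for pp in (P,):
    W=ray(cal,pp,0.1275); c=W[:4].mean(0); print("centre",c.round(4))
    e=np.roll(W[:4],-1,0)-W[:4]; print("side",np.linalg.norm(e,axis=1).round(4),np.degrees(np.arctan2(e[:,1],e[:,0])).round(1))
    s=W[4]-c; print("cap stripe",np.degrees(np.arctan2(s[1],s[0])),np.linalg.norm(s))
    s=ray(cal,pp[5:],0.088)[0]-c; print("boss stripe",np.degrees(np.arctan2(s[1],s[0])),np.linalg.norm(s[:2]))
# brass blob (top cam-dist) 
hsv=cv2.cvtColor(b,cv2.COLOR_BGR2HSV)
# wrist camera forward/centre
print("cam",(-cal["R"].T@cal["t"]).round(3))
ct=vision.calibration("top"); t=cv2.imread("pics/top0.png"); h=cv2.cvtColor(t,cv2.COLOR_BGR2HSV)
x0,y0=372-15,261-35; roi=h[y0:y0+70,x0:x0+30]
m=(((roi[...,0]<6)|(roi[...,0]>174))&(roi[...,1]>190)).astype(np.uint8)
n,_,st,ce=cv2.connectedComponentsWithStats(m); print(st,ce.round(2))
i=np.argsort(-st[1:,4])[:2]+1; E=ray(ct,ce[i]+[x0,y0],0.088); d=E[0]-E[1]
print(E.round(4),"mid",E.mean(0).round(4),np.linalg.norm(d),np.degrees(np.arctan2(d[1],d[0])))
```

```text
centre [0.5518 0.1148 0.1275]
side [0.0206 0.0192 0.0189 0.0195] [  69.4  -18.1 -110.   167. ]
cap stripe -18.538383087218122 0.02072576601671082
boss stripe 171.57946433313015 0.03340109041031929
cam [0.42  0.112 0.545]
[[   0    0   30   70 2069]
 [  12   17    4    4   15]
 [  14   51    5    4   15]
 [  28   69    1    1    1]] [[14.49 34.47]
 [13.6  18.6 ]
 [15.93 52.2 ]
 [28.   69.  ]]
[[ 0.4687 -0.2758  0.088 ]
 [ 0.3861 -0.28    0.088 ]] mid [ 0.4274 -0.2779  0.088 ] 0.08268424915237349 2.945882880192858
```

Request:
apply_moves([
  {"offset": [-1, -4, 0], "rot": [0, 0, 1]},
  {"offset": [-2, -8, 0], "rot": [0, 0, 2]},
  {"offset": [-3, -12, 0], "rot": [0, 0, 3]},
  {"offset": [-4, -16, 0], "rot": [0, 0, 3.5]},
  {"offset": [-5, -20, 0], "rot": [0, 0, 3.5]},
  {"offset": [-6, -24, 0], "rot": [0, 0, 3.5]},
  {"offset": [-6, -28, -1], "rot": [0, 0, 3.5]},
  {"offset": [-6, -32, -4], "rot": [0, 0, 3.5]},
  {"offset": [-6, -36, -7], "rot": [0, 0, 3.5]},
  {"offset": [-6, -39, -10], "rot": [0, 0, 3.5]},
  {"offset": [-6, -39, -12], "rot": [0, 0, 3.5]},
  {"offset": [-6, -39, -12], "rot": [0, 0, 3.5]},
  {"offset": [-6, -39, -12], "rot": [0, 0, 3.5]},
])

```text
time: 4.1
position: [0.4301, -0.278, 0.2846]
tool_rot: [-0.027, 1.0, 0.0, -0.0]
ft_force: [-0.0, -0.0, 0.7]
grip_width: 0.0867
grip_force: 0.0
```

Run:
```python
from h import *
o=get_obs(); print(o["q"].round(3),o["position"].round(4),o["tool_rot"].round(4))
b,cal=shot("wrist","w2"); b=cv2.imread("pics/w2.png")
for q in ("key_grip","key_tip"): print(q,[(np.round(d["centre"],4).tolist(),round(d["conf"],2)) for d in nets.spot_point("wrist",q)])
h=cv2.cvtColor(b,cv2.COLOR_BGR2HSV)
u=proj(cal,[0.4274,-0.279,0.088])[0].astype(int); print(u)
m=(((h[...,0]<6)|(h[...,0]>174))&(h[...,1]>170)&(h[...,2]>80)).astype(np.uint8)
n,_,st,ce=cv2.connectedComponentsWithStats(m)
for s,c in zip(st[1:],ce[1:]):
    if s[4]>60: print(s,c.round(1),ray(cal,c,0.088).round(4))
x,y=np.clip(u,[120,120],[440,300]); cv2.imwrite("pics/c2.png",cv2.resize(b[y-120:y+120,x-120:x+120],(600,600)))
print(x,y)
```

```text
[-0.792  0.326  1.662  0.     1.154 -2.417] [ 0.4301 -0.278   0.2846] [-2.670e-02  9.996e-01  3.000e-04 -1.000e-04]
key_grip [([0.4281, -0.2775, 0.0893], 0.78)]
key_tip []
[276 188]
[ 159   80  111   27 1198] [215.6  93.7] [[ 0.3454 -0.3368  0.088 ]]
[270 136  15  13 191] [277. 142.] [[ 0.3848 -0.2807  0.088 ]]
[272 224  14  13 154] [278.4 230.5] [[ 0.4679 -0.2749  0.088 ]]
[366 317  14  15 127] [372.3 324. ] [[ 0.5644 -0.1721  0.088 ]]
276 188
```

View pics/c2.png

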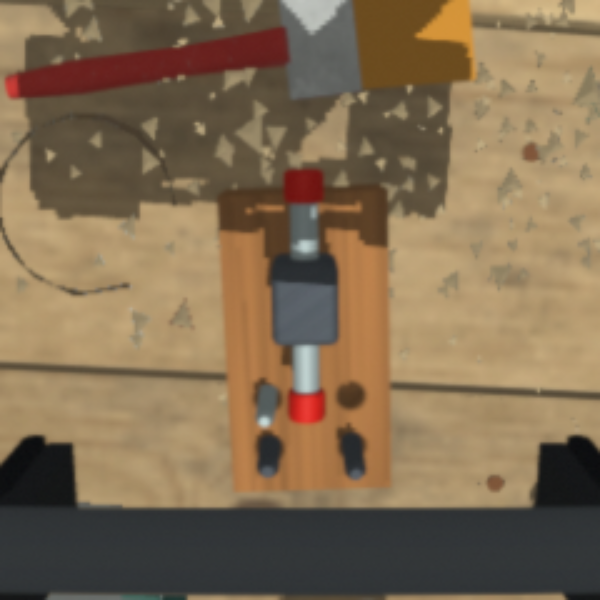

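Request:
apply_moves([
  {"offset": [-0.2, 0, -3], "rot": [0, 0, 0.5]},
  {"offset": [-0.2, 0, -6], "rot": [0, 0, 0.5]},
  {"offset": [-0.2, 0, -9], "rot": [0, 0, 0.5]},
  {"offset": [-0.2, 0, -12], "rot": [0, 0, 0.5]},
  {"offset": [-0.2, 0, -15], "rot": [0, 0, 0.5]},
  {"offset": [-0.2, 0, -15], "rot": [0, 0, 0.5]},
  {"offset": [-0.2, 0, -15], "rot": [0, 0, 0.5]},
])

```text
time: 4.95
position: [0.4281, -0.2788, 0.1355]
tool_rot: [-0.031, 1.0, -0.0, 0.0]
ft_force: [-0.4, 0.1, -0.4]
grip_width: 0.0874
grip_force: 0.0
```

Run:
```python
from h import *
o=get_obs(); print(o["position"].round(4),o["tool_rot"].round(4),o["ft_force"])
```

```text
[ 0.4281 -0.2788  0.1355] [-3.070e-02  9.995e-01 -5.000e-04  4.000e-04] [-0.35509571  0.05414741 -0.39930679]
```

Request:
apply_moves([
  {"offset": [-0.1, 0.05, -1.5], "rot": [0, 0, 0]},
  {"offset": [-0.1, 0.05, -3], "rot": [0, 0, 0]},
  {"offset": [-0.1, 0.05, -4.5], "rot": [0, 0, 0]},
  {"offset": [-0.1, 0.05, -4.5], "rot": [0, 0, 0]},
  {"offset": [-0.1, 0.05, -4.5], "rot": [0, 0, 0]},
])

```text
time: 5.45
position: [0.4274, -0.2789, 0.0913]
tool_rot: [-0.03, 1.0, -0.001, 0.001]
ft_force: [0.6, -0.1, 0.8]
grip_width: 0.0873
grip_force: 0.0
```

Request:
apply_moves([
  {"offset": [0, 0, 0], "rot": [0, 0, 0]},
  {"offset": [0, 0, 0], "rot": [0, 0, 0]},
  {"offset": [0, 0, 0], "rot": [0, 0, 0]},
  {"offset": [0, 0, 0], "rot": [0, 0, 0]},
  {"offset": [0, 0, 0], "rot": [0, 0, 0]},
  {"offset": [0, 0, 0], "rot": [0, 0, 0]},
  {"offset": [0, 0, 0], "rot": [0, 0, 0]},
  {"offset": [0, 0, 0], "rot": [0, 0, 0]},
], hand=0, newtons=40)

```text
time: 6.25
position: [0.4263, -0.2781, 0.0895]
tool_rot: [-0.03, 1.0, 0.0, -0.0]
ft_force: [0.2, 0.5, -0.7]
grip_width: 0.0307
grip_force: 0.0
```

Request:
apply_moves([
  {"offset": [0, 0, 0], "rot": [0, 0, 0]},
  {"offset": [0, 0, 0], "rot": [0, 0, 0]},
  {"offset": [0, 0, 0], "rot": [0, 0, 0]},
  {"offset": [0, 0, 0], "rot": [0, 0, 0]},
  {"offset": [0, 0, 0], "rot": [0, 0, 0]},
])

```text
time: 6.75
position: [0.4263, -0.2781, 0.0895]
tool_rot: [-0.03, 1.0, -0.0, -0.0]
ft_force: [0.3, 0.2, -1.5]
grip_width: 0.0236
grip_force: 40.0
```

Run:
```python
from h import *
o=get_obs(); print(o["position"].round(4),o["tool_rot"].round(4),o["ft_force"].round(2),o["moment"].round(3),o["q"].round(3))
```

```text
[ 0.4263 -0.2781  0.0895] [-0.0302  0.9995 -0.     -0.    ] [ 0.26  0.21 -1.46] [0.028 0.052 0.021] [-0.798  0.625  1.849 -0.     0.668 -2.429]
```

Request:
apply_moves([
  {"offset": [0, 0, 1], "rot": [0, 0, 0]},
  {"offset": [0, 0, 3], "rot": [0, 0, 0]},
  {"offset": [0, 0, 6], "rot": [0, 0, 0]},
  {"offset": [0, 0, 10], "rot": [0, 0, 0]},
  {"offset": [0, 0, 14], "rot": [0, 0, 0]},
  {"offset": [0, 0, 18], "rot": [0, 0, 0]},
  {"offset": [0, 0, 22], "rot": [0, 0, 0]},
  {"offset": [0, 1, 24], "rot": [0, 0, -1]},
  {"offset": [1, 4, 24], "rot": [0, 0, -3]},
  {"offset": [2, 8, 24], "rot": [0, 0, -6]},
  {"offset": [3, 12, 24], "rot": [0, 0, -9]},
  {"offset": [5, 16, 24], "rot": [0, 0, -12]},
  {"offset": [7, 20, 24], "rot": [0, 0, -15]},
  {"offset": [9, 24, 24], "rot": [0, 0, -18]},
  {"offset": [11, 28, 24], "rot": [0, 0, -20]},
  {"offset": [12, 32, 24], "rot": [0, 0, -22]},
  {"offset": [12.6, 36, 24], "rot": [0, 0, -22]},
  {"offset": [12.6, 39.3, 24], "rot": [0, 0, -22]},
  {"offset": [12.6, 39.3, 24], "rot": [0, 0, -22]},
  {"offset": [12.6, 39.3, 24], "rot": [0, 0, -22]},
])

```text
time: 8.75
position: [0.5512, 0.1156, 0.3292]
tool_rot: [0.16, 0.987, -0.0, -0.001]
ft_force: [-0.7, 0.7, -4.0]
grip_width: 0.0232
grip_force: 40.0
```

Run:
```python
from h import *
o=get_obs(); print(o["position"].round(4),o["tool_rot"].round(4),o["ft_force"].round(2),o["q"].round(3))
im,cal=shot("wrist","w3")
for q in ("cap_mouth","key_tip","key_grip"): print(q,[(np.round(d["centre"],4).tolist(),round(d["conf"],2)) for d in nets.spot_point("wrist",q)])
for X in ([.552,.115,.128],[.552,.115,.257]): print(proj(cal,X))
b=cv2.imread("pics/w3.png"); cv2.imwrite("pics/c3.png",cv2.resize(b,(800,600),interpolation=cv2.INTER_CUBIC))
```

```text
[0.5512 0.1156 0.3292] [ 1.599e-01  9.871e-01 -5.000e-04 -9.000e-04] [-0.75  0.71 -4.01] [ 9.000e-03  3.550e-01  1.480e+00 -1.000e-03  1.308e+00 -1.241e+00]
cap_mouth [([0.5503, 0.1188, 0.1278], 0.66)]
key_tip [([0.5494, 0.1152, 0.2557], 0.97), ([0.5466, -0.1363, 0.0001], 0.63), ([0.5515, 0.111, 0.0012], 0.4)]
key_grip [([0.5518, 0.1175, 0.3273], 0.7), ([0.5474, -0.1379, 0.0706], 0.57)]
[[277.45721673 191.82135503]]
[[276.83684482 234.23760956]]
```

View pics/c3.png

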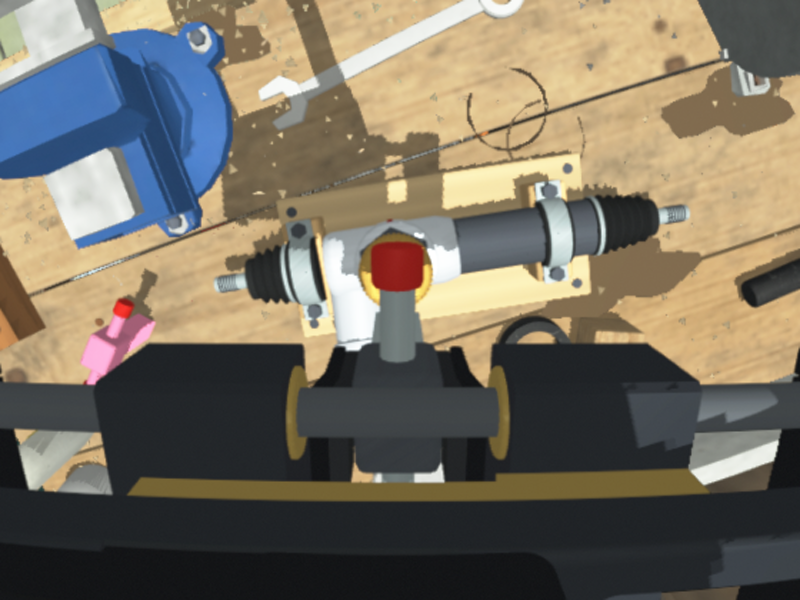

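The picture shows the key held upright, its grip block at (400,430) and its front red bar end at (398,265) covering the cap. I'll compare tip and cap in the other cameras.

Run:
```python
from h import *
for c in ("scene","top"):
  shot(c,c+"3")
  for q in ("cap_mouth","cap_seat","key_tip","key_grip"): print(c,q,[(np.round(d["centre"],4).tolist(),round(d["conf"],2)) for d in nets.spot_point(c,q)])
P=[]
for i in range(5): P.append(get_obs()["position"]); vision.camera("wrist")
print(np.array(P).round(4))
b,cal=load("w1")
# brass silhouette fit: rendered circle vs mask
h=cv2.cvtColor(b,cv2.COLOR_BGR2HSV); m=((h[...,0]>14)&(h[...,0]<28)&(h[...,1]>140)).astype(np.uint8)
n,l,st,ce=cv2.connectedComponentsWithStats(m); i=l[230-15:230+15,262:300]; 
k=np.bincount(i[i>0].ravel()).argmax(); cn=max(cv2.findContours((l==k).astype(np.uint8),0,1)[0],key=len)
hull=cv2.convexHull(cn); blank=np.zeros(m.shape,np.uint8); S=cv2.fillPoly(blank,[hull],1)
a=np.linspace(0,6.28,60); best=[]
for x in np.arange(.546,.560,.0005):
  for y in np.arange(.109,.121,.0005):
    X=np.vstack([np.c_[x+.0245*np.cos(a),y+.0245*np.sin(a),0*a+z] for z in (.102,.128)])
    r=np.zeros_like(S); cv2.fillPoly(r,[cv2.convexHull(np.round(proj(cal,X)*1).astype(np.int32))],1)
    best.append(((r^S).sum(),x,y))
best.sort(); print(S.sum(),np.mean(best[:8],axis=0).round(4),best[0])
```

```text
scene cap_mouth [([0.5488, 0.1112, 0.1272], 0.74), ([0.5534, 0.1133, 0.3308], 0.58)]
scene cap_seat [([0.5505, 0.116, 0.1064], 0.61)]
scene key_tip [([0.5459, -0.1367, -0.0023], 0.89), ([0.5512, 0.1147, 0.2582], 0.56)]
scene key_grip [([0.5466, -0.1378, 0.0718], 0.88), ([0.5522, 0.1142, 0.3297], 0.45)]
top cap_mouth [([0.5535, 0.1148, 0.1288], 0.37)]
top cap_seat [([0.5536, 0.1165, 0.1094], 0.53)]
top key_tip []
top key_grip [([0.5496, -0.1355, 0.0716], 0.64)]
[[0.5524 0.1148 0.3296]
 [0.5524 0.1149 0.3295]
 [0.5523 0.1149 0.3295]
 [0.5523 0.1149 0.3295]
 [0.5523 0.115  0.3296]]
1374 [1.7725e+02 5.5140e-01 1.1460e-01] (np.uint64(170), np.float64(0.5504999999999995), np.float64(0.114))
```

Request:
apply_moves([
  {"offset": [-0.05, 0, -3], "rot": [0, 0, 0]},
  {"offset": [-0.05, 0, -6], "rot": [0, 0, 0]},
  {"offset": [-0.05, 0, -9], "rot": [0, 0, 0]},
  {"offset": [-0.05, 0, -11], "rot": [0, 0, 0]},
  {"offset": [-0.05, 0, -12.3], "rot": [0, 0, 0]},
  {"offset": [-0.05, 0, -12.3], "rot": [0, 0, 0]},
  {"offset": [-0.05, 0, -12.3], "rot": [0, 0, 0]},
], newtons=50)

```text
time: 10.4
position: [0.5526, 0.1149, 0.2072]
tool_rot: [0.161, 0.987, 0.0, 0.001]
ft_force: [0.1, -0.5, -2.7]
grip_width: 0.0235
grip_force: 50.0
```

Run:
```python
from h import *
im,cal=shot("scene","s4"); ims=[cv2.imread("pics/s4.png")]
im,_=shot("wrist","w4"); o=get_obs(); print(o["position"].round(4),o["ft_force"].round(2),o["moment"].round(3),o["tool_rot"].round(4))
for c in ("scene","wrist"):
  for q in ("cap_mouth","key_tip"): print(c,q,[(np.round(d["centre"],4).tolist(),round(d["conf"],2)) for d in nets.spot_point(c,q)])
u=proj(cal,[.552,.115,.14])[0].astype(int); 
A=cv2.resize(ims[0][u[1]-40:u[1]+40,u[0]-40:u[0]+40],(400,400),interpolation=cv2.INTER_CUBIC)
b,cw=load("w4"); v=proj(cw,[.552,.115,.13])[0].astype(int); v=np.clip(v,60,[500,360])
B=cv2.resize(b[v[1]-60:v[1]+60,v[0]-60:v[0]+60],(400,400),interpolation=cv2.INTER_CUBIC)
cv2.imwrite("pics/c4.png",np.hstack([A,B]))
```

```text
[0.553  0.1149 0.2079] [-0.15 -0.14 -2.85] [ 0.023  0.033 -0.017] [1.61e-01 9.87e-01 3.00e-04 1.50e-03]
scene cap_mouth [([0.5526, 0.1129, 0.1267], 0.83)]
scene key_tip [([0.5447, -0.1381, 0.0002], 0.58), ([0.5531, 0.1099, 0.137], 0.55)]
wrist cap_mouth [([0.5508, 0.1137, 0.1308], 0.76)]
wrist key_tip [([0.5477, -0.1357, -0.0004], 0.72), ([0.5503, 0.1161, 0.1336], 0.57)]
```

View pics/c4.png

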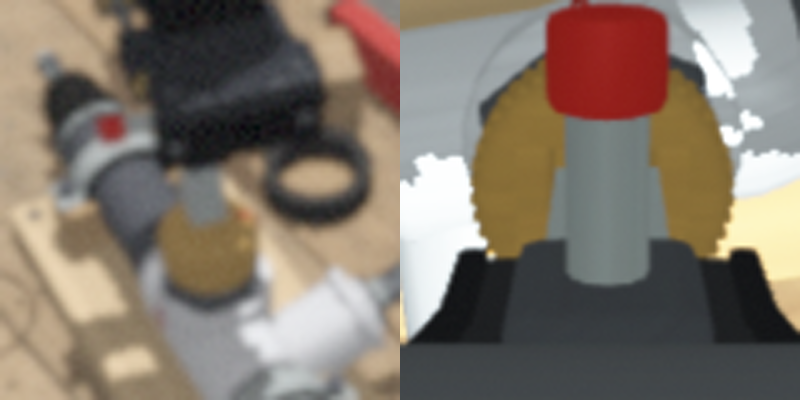

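Scene view (left): the shank foot at (205,220) is right over the cap's socket. Wrist view (right): the shank at x≈607 is centred on the cap at x≈602. Next I insert gently.

Request:
apply_moves([
  {"offset": [-0.05, 0, -0.3], "rot": [0, 0, 0]},
  {"offset": [-0.05, 0, -0.6], "rot": [0, 0, 0]},
  {"offset": [-0.05, 0, -0.8], "rot": [0, 0, 0]},
  {"offset": [-0.05, 0, -1.0], "rot": [0, 0, 0]},
  {"offset": [-0.05, 0, -1.1], "rot": [0, 0, 0]},
  {"offset": [-0.05, 0, -1.1], "rot": [0, 0, 0]},
])

```text
time: 11.3
position: [0.552, 0.1148, 0.1955]
tool_rot: [0.161, 0.987, 0.0, 0.001]
ft_force: [2.1, -0.7, -3.8]
grip_width: 0.0234
grip_force: 50.0
```

The foot is about 5 mm inside without resistance, so I continue down to the floor.

Request:
apply_moves([
  {"offset": [0, 0, -0.3], "rot": [0, 0, 0]},
  {"offset": [0, 0, -0.6], "rot": [0, 0, 0]},
  {"offset": [0, 0, -0.9], "rot": [0, 0, 0]},
  {"offset": [0, 0, -1.2], "rot": [0, 0, 0]},
  {"offset": [0, 0, -1.4], "rot": [0, 0, 0]},
  {"offset": [0, 0, -1.5], "rot": [0, 0, 0]},
  {"offset": [0, 0, -1.5], "rot": [0, 0, 0]},
])

```text
time: 12.0
position: [0.5519, 0.1148, 0.1806]
tool_rot: [0.161, 0.987, 0.0, 0.001]
ft_force: [3.2, -1.9, -2.8]
grip_width: 0.0235
grip_force: 50.0
```

Run:
```python
from h import *
o=get_obs(); print(o["position"].round(4),o["ft_force"].round(2),o["moment"].round(3),o["tool_rot"].round(4),o["q"].round(3))
```

```text
[0.5519 0.1148 0.1806] [ 3.22 -1.94 -2.78] [-0.334 -0.793 -0.047] [1.610e-01 9.869e-01 0.000e+00 7.000e-04] [ 0.007  0.529  1.652 -0.     0.96  -1.24 ]
```

Request:
apply_moves([
  {"offset": [0.03, -0.02, -0.1], "rot": [0, 0, 0]},
  {"offset": [0.03, -0.02, -0.2], "rot": [0, 0, 0]},
  {"offset": [0.03, -0.02, -0.2], "rot": [0, 0, 0]},
])

```text
time: 12.3
position: [0.5522, 0.1147, 0.18]
tool_rot: [0.161, 0.987, 0.0, 0.001]
ft_force: [2.3, -1.5, 4.7]
grip_width: 0.0234
grip_force: 50.0
```

Request:
apply_moves([
  {"offset": [0.05, -0.03, 0], "rot": [0, 0, -6]},
  {"offset": [0.05, -0.03, -0.01], "rot": [0, 0, -12]},
  {"offset": [0.05, -0.03, -0.02], "rot": [0, 0, -18]},
  {"offset": [0.05, -0.03, -0.03], "rot": [0, 0, -24]},
  {"offset": [0.05, -0.03, -0.03], "rot": [0, 0, -30]},
  {"offset": [0.05, -0.03, -0.04], "rot": [0, 0, -36]},
  {"offset": [0.05, -0.03, -0.05], "rot": [0, 0, -42]},
  {"offset": [0.05, -0.03, -0.06], "rot": [0, 0, -48]},
  {"offset": [0.05, -0.03, -0.06], "rot": [0, 0, -54]},
  {"offset": [0.05, -0.03, -0.07], "rot": [0, 0, -60]},
  {"offset": [0.05, -0.03, -0.07], "rot": [0, 0, -60]},
])

```text
time: 13.4
position: [0.5525, 0.114, 0.1793]
tool_rot: [0.633, 0.774, 0.0, 0.001]
ft_force: [1.0, -1.7, 5.9]
grip_width: 0.0237
grip_force: 50.0
```

Run:
```python
from h import *
o=get_obs(); print(o["position"].round(4),o["ft_force"].round(2),o["moment"].round(3),o["tool_rot"].round(4),o["q"].round(3))
```

```text
[0.5525 0.114  0.1793] [ 1.03 -1.66  5.92] [-0.479 -0.287  0.   ] [6.333e-01 7.739e-01 1.000e-04 8.000e-04] [ 6.000e-03  5.310e-01  1.652e+00 -1.000e-03  9.570e-01 -1.930e-01]
```

Request:
apply_moves([
  {"offset": [0, 0, 0], "rot": [0, 0, -6]},
  {"offset": [0, 0, -0.01], "rot": [0, 0, -12]},
  {"offset": [0, 0, -0.02], "rot": [0, 0, -18]},
  {"offset": [0, 0, -0.03], "rot": [0, 0, -24]},
  {"offset": [0, 0, -0.03], "rot": [0, 0, -30]},
  {"offset": [0, 0, -0.04], "rot": [0, 0, -36]},
  {"offset": [0, 0, -0.05], "rot": [0, 0, -42]},
  {"offset": [0, 0, -0.06], "rot": [0, 0, -48]},
  {"offset": [0, 0, -0.06], "rot": [0, 0, -54]},
  {"offset": [0, 0, -0.07], "rot": [0, 0, -60]},
  {"offset": [0, 0, -0.08], "rot": [0, 0, -66]},
  {"offset": [0, 0, -0.09], "rot": [0, 0, -72]},
  {"offset": [0, 0, -0.1], "rot": [0, 0, -78]},
  {"offset": [0, 0, -0.11], "rot": [0, 0, -84]},
  {"offset": [0, 0, -0.11], "rot": [0, 0, -90]},
])

```text
time: 14.9
position: [0.5521, 0.114, 0.1783]
tool_rot: [0.995, 0.098, 0.0, 0.001]
ft_force: [0.9, -1.3, 6.4]
grip_width: 0.0239
grip_force: 50.0
```

Run:
```python
from h import *
o=get_obs(); print(o["position"].round(4),o["ft_force"].round(2),o["moment"].round(3),o["tool_rot"].round(4),o["q"].round(3),o["joint_torque"].round(3))
```

```text
[0.5521 0.114  0.1783] [ 0.88 -1.34  6.36] [-0.583 -0.011  0.118] [9.951e-01 9.840e-02 2.000e-04 6.000e-04] [ 6.000e-03  5.320e-01  1.653e+00 -1.000e-03  9.560e-01  1.381e+00] [  1.086 -36.703 -11.989   0.723   0.153  -0.546]
```

Request:
apply_moves([
  {"offset": [0, 0, 0], "rot": [0, 0, -3]},
  {"offset": [0, 0, -0.01], "rot": [0, 0, -6]},
  {"offset": [0, 0, -0.01], "rot": [0, 0, -9]},
  {"offset": [0, 0, -0.01], "rot": [0, 0, -12]},
  {"offset": [0, 0, -0.02], "rot": [0, 0, -15]},
])

```text
time: 15.4
position: [0.5521, 0.1141, 0.1781]
tool_rot: [1.0, -0.031, 0.0, 0.001]
ft_force: [-0.0, -1.2, 7.9]
grip_width: 0.0236
grip_force: 50.0
```

```bash
cat > s.py <<'E'
from h import *
o=get_obs(); x,y=o["tool_rot"][:2]
print(o["position"].round(4),o["ft_force"].round(2),o["moment"].round(3),"psi",round(90-2*np.degrees(np.arctan2(x,y)),2),o["q"].round(3))
E
python3 s.py
```

```text
[0.5521 0.1141 0.1781] [-0.   -1.18  7.88] [-0.455  0.137  0.109] psi -93.59 [ 6.000e-03  5.330e-01  1.653e+00 -1.000e-03  9.550e-01  1.640e+00]
```

Request:
apply_moves([
  {"offset": [0, 0, 0], "rot": [0, 0, -2]},
  {"offset": [0, 0, 0], "rot": [0, 0, -4]},
  {"offset": [0, 0, -0.01], "rot": [0, 0, -6]},
  {"offset": [0, 0, -0.01], "rot": [0, 0, -6]},
])

```text
time: 15.8
position: [0.5521, 0.1141, 0.178]
tool_rot: [0.997, -0.083, 0.0, 0.0]
ft_force: [1.4, -2.1, 8.3]
grip_width: 0.0237
grip_force: 50.0
```

```bash
python3 s.py
```

```text
[0.5521 0.1141 0.178 ] [ 1.4  -2.1   8.25] [-0.452  0.09   0.017] psi -99.51 [ 6.000e-03  5.330e-01  1.653e+00 -1.000e-03  9.550e-01  1.743e+00]
```

Request:
apply_moves([
  {"offset": [0, 0, 0], "rot": [0, 0, -1]},
  {"offset": [0, 0, 0], "rot": [0, 0, -2]},
  {"offset": [0, 0, 0], "rot": [0, 0, -3]},
])

```text
time: 16.1
position: [0.552, 0.1141, 0.178]
tool_rot: [0.994, -0.109, 0.0, 0.0]
ft_force: [0.3, -0.4, 8.4]
grip_width: 0.0233
grip_force: 50.0
```

```bash
python3 s.py
```

```text
[0.552  0.1141 0.178 ] [ 0.34 -0.4   8.45] [-0.432  0.142  0.074] psi -102.51 [ 6.000e-03  5.330e-01  1.653e+00 -1.000e-03  9.550e-01  1.796e+00]
```

Request:
apply_moves([
  {"offset": [0, 0, 0], "rot": [0, 0, -1]},
  {"offset": [0, 0, 0], "rot": [0, 0, -2]},
  {"offset": [0, 0, 0], "rot": [0, 0, -3]},
])

```text
time: 16.4
position: [0.552, 0.1141, 0.178]
tool_rot: [0.991, -0.135, 0.0, 0.0]
ft_force: [0.5, -1.5, 7.7]
grip_width: 0.0232
grip_force: 50.0
```

```bash
python3 s.py
```

```text
[0.552  0.1141 0.178 ] [ 0.45 -1.53  7.7 ] [-0.4    0.004  0.281] psi -105.49 [ 6.000e-03  5.330e-01  1.653e+00 -1.000e-03  9.550e-01  1.848e+00]
```

Request:
apply_moves([
  {"offset": [0, 0, 0], "rot": [0, 0, -1]},
  {"offset": [0, 0, 0], "rot": [0, 0, -2]},
  {"offset": [0, 0, 0], "rot": [0, 0, -2]},
])

```text
time: 16.7
position: [0.552, 0.1141, 0.178]
tool_rot: [0.989, -0.151, 0.0, 0.001]
ft_force: [0.6, -2.0, 6.7]
grip_width: 0.0236
grip_force: 50.2
```

```bash
python3 s.py
```

```text
[0.552  0.1141 0.178 ] [ 0.55 -2.02  6.65] [-0.35   0.032  0.596] psi -107.37 [ 0.006  0.533  1.653 -0.002  0.955  1.881]
```

Request:
apply_moves([
  {"offset": [0, 0, 0], "rot": [0, 0, -1]},
  {"offset": [0, 0, 0], "rot": [0, 0, -2]},
  {"offset": [0, 0, 0], "rot": [0, 0, -2]},
])

```text
time: 17.0
position: [0.552, 0.1142, 0.178]
tool_rot: [0.986, -0.167, 0.0, 0.001]
ft_force: [0.3, -0.8, 7.1]
grip_width: 0.0236
grip_force: 50.4
```

```bash
python3 s.py
```

```text
[0.552  0.1142 0.178 ] [ 0.35 -0.81  7.14] [-0.277  0.057  0.855] psi -109.27 [ 0.007  0.533  1.653 -0.002  0.955  1.915]
```

The moment rose to 0.86 N m, about seven times the running friction, with no further cap turn. So the cap is bottomed; contact began near psi = -104.5°. I back off 90° plus the backlash, stopping a little short to check.

Request:
apply_moves([
  {"offset": [0, 0, 0], "rot": [0, 0, 5]},
  {"offset": [0, 0, 0], "rot": [0, 0, 10]},
  {"offset": [0, 0, 0], "rot": [0, 0, 15]},
  {"offset": [0, 0, 0.01], "rot": [0, 0, 21]},
  {"offset": [0, 0, 0.02], "rot": [0, 0, 27]},
  {"offset": [0, 0, 0.03], "rot": [0, 0, 33]},
  {"offset": [0, 0, 0.03], "rot": [0, 0, 39]},
  {"offset": [0, 0, 0.04], "rot": [0, 0, 45]},
  {"offset": [0, 0, 0.05], "rot": [0, 0, 51]},
  {"offset": [0, 0, 0.05], "rot": [0, 0, 57]},
  {"offset": [0, 0, 0.06], "rot": [0, 0, 63]},
  {"offset": [0, 0, 0.07], "rot": [0, 0, 69]},
  {"offset": [0, 0, 0.07], "rot": [0, 0, 75]},
  {"offset": [0, 0, 0.08], "rot": [0, 0, 81]},
  {"offset": [0, 0, 0.09], "rot": [0, 0, 87]},
  {"offset": [0, 0, 0.09], "rot": [0, 0, 92]},
  {"offset": [0, 0, 0.1], "rot": [0, 0, 96]},
  {"offset": [0, 0, 0.1], "rot": [0, 0, 98]},
  {"offset": [0, 0, 0.1], "rot": [0, 0, 98]},
])

```text
time: 18.9
position: [0.5524, 0.114, 0.179]
tool_rot: [0.774, 0.633, 0.0, 0.001]
ft_force: [1.0, -1.8, 6.2]
grip_width: 0.0234
grip_force: 50.0
```

```bash
python3 s.py
python3 - <<'E'
from h import *
out=[]
for c,n in (("scene",60),("top",40),("wrist",70)):
    _,cal=shot(c,c+"6"); b=cv2.imread(f"pics/{c}6.png"); v=proj(cal,[.552,.114,.12])[0].astype(int)
    for q in ("cap_mouth",): print(c,v,[(np.round(d["centre"],4).tolist(),round(d["conf"],2)) for d in nets.spot_point(c,"cap_mouth")])
    v=np.clip(v,n,np.array([560,420])-n); out.append(cv2.resize(b[v[1]-n:v[1]+n,v[0]-n:v[0]+n],(266,266),interpolation=cv2.INTER_CUBIC))
    print(v,n)
cv2.imwrite("pics/c6.png",np.hstack(out))
E
```

```text
[0.5524 0.114  0.179 ] [ 1.02 -1.85  6.25] [-0.571 -0.169 -0.047] psi -11.49 [ 6.000e-03  5.310e-01  1.652e+00 -1.000e-03  9.570e-01  2.070e-01]
scene [244 171] [([0.5529, 0.1127, 0.1263], 0.68)]
[244 171] 60
top [212 208] [([0.5519, 0.1147, 0.1287], 0.47)]
[212 208] 40
wrist [277 239] []
[277 239] 70
```

View pics/c6.png

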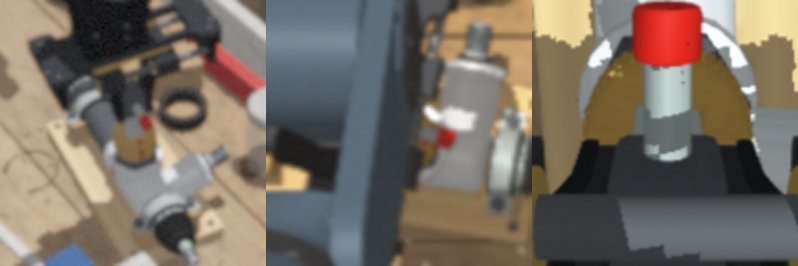

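Scene crop (left): the key's red bar end is at (145,122), and below it the cap's red stripe shows on the cap's side near (138,150). I turn the last 6.5° and measure the stripe.

Request:
apply_moves([
  {"offset": [0, 0, 0], "rot": [0, 0, 3]},
  {"offset": [0, 0, 0.01], "rot": [0, 0, 5]},
  {"offset": [0, 0, 0.01], "rot": [0, 0, 6.5]},
  {"offset": [0, 0, 0.01], "rot": [0, 0, 6.5]},
])

```text
time: 19.6
position: [0.5524, 0.114, 0.179]
tool_rot: [0.737, 0.676, 0.0, 0.001]
ft_force: [0.8, -2.7, 7.0]
grip_width: 0.0232
grip_force: 50.0
```

```bash
python3 s.py
python3 - <<'E'
from h import *
_,cal=shot("scene","s7"); b=cv2.imread("pics/s7.png"); h=cv2.cvtColor(b,cv2.COLOR_BGR2HSV)
m=(((h[...,0]<8)|(h[...,0]>172))&(h[...,1]>130)).astype(np.uint8); m[:, :210]=0;m[:,280:]=0;m[:140]=0;m[200:]=0
n,l,st,ce=cv2.connectedComponentsWithStats(m)
for s,c in zip(st[1:],ce[1:]): print(s,c.round(1))
for a in range(-115,-60,5):
    r=np.radians(a); print(a,*[proj(cal,[.5518+.0247*np.cos(r),.1146+.0247*np.sin(r),z])[0].round(1) for z in (.103,.126)])
v=(244,171);n=25; cv2.imwrite("pics/c7.png",cv2.resize(b[v[1]-n:v[1]+n,v[0]-n:v[0]+n],(600,600),interpolation=cv2.INTER_CUBIC))
E
```

```text
[0.5524 0.114  0.179 ] [ 0.8  -2.74  6.96] [-0.619 -0.162 -0.105] psi -5.01 [ 6.000e-03  5.310e-01  1.652e+00 -1.000e-03  9.570e-01  9.400e-02]
[276 140   4   5  14] [277.9 141.4]
[249 163   6   6  25] [251.5 165. ]
-115 [246.  183.2] [245.5 177. ]
-110 [246.9 183. ] [246.3 176.8]
-105 [247.7 182.8] [247.1 176.6]
-100 [248.5 182.5] [247.9 176.3]
-95 [249.2 182.2] [248.7 176. ]
-90 [249.9 181.9] [249.4 175.7]
-85 [250.6 181.4] [250.1 175.2]
-80 [251.2 181. ] [250.7 174.8]
-75 [251.8 180.5] [251.3 174.3]
-70 [252.3 180. ] [251.8 173.8]
-65 [252.8 179.5] [252.3 173.3]
```

View pics/c7.png

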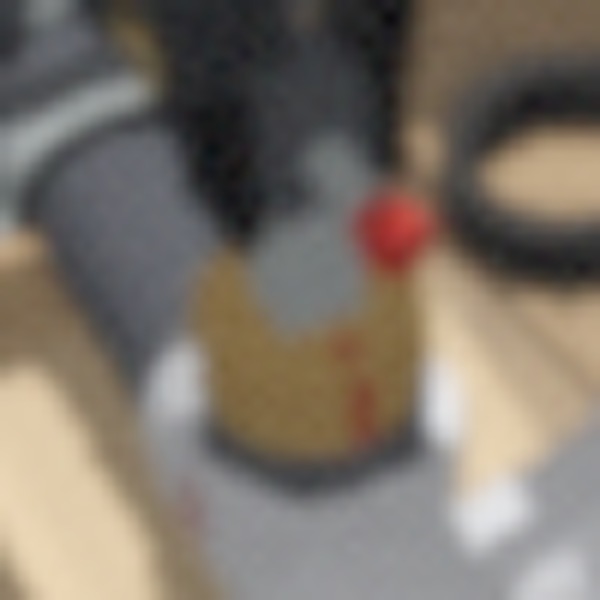

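The crop shows the stripe on the cap's side at x≈365 (y 380–435), cap edges at 197 and 420, and the boss stripe at (188,510). I convert this using the cap edges as reference.

Run:
```python
from h import *
b,cal=load("s7")
A=np.radians(np.arange(-180,180,1.)); 
def ring(r,z): return proj(cal,np.c_[.5518+r*np.cos(A),.1146+r*np.sin(A),0*A+z])
# profile of pixels: stripe row-wise redness centre and brass extents
f=b.astype(float); red=f[...,2]-1.0*f[...,1]
for y in range(176,184):
    w=red[y,240:258]; base=np.median(w); w=np.clip(w-base-8,0,None); print(y,(w*np.arange(240,258)).sum()/max(w.sum(),1e-9),w.max())
lo=ring(.0245,.112); print("sil",lo[:,0].min(),lo[:,0].max())
s=(197/12+219-.46,420/12+219-.46); print("meas",s)
for px in (248.3,248.9,249.3,249.7):
    frac=(px-s[0])/(s[1]-s[0]); u=lo[:,0].min()+frac*(lo[:,0].max()-lo[:,0].min())
    vis=(A<np.radians(-30))&(A>np.radians(-150)); print(px,np.degrees(A[vis][np.argmin(abs(lo[vis,0]-u))]))
B=ring(.031,.086); print("boss pred at 171.6",B[np.argmin(abs(np.degrees(A)-171.6))],"meas",188/12+219-.46,510/12+146-.46, "at -175,165",B[5],B[345])
```

```text
176 248.0 3.0
177 248.7 3.5
178 248.69230769230768 12.5
179 248.70967741935485 16.0
180 248.7 17.0
181 248.73333333333332 16.0
182 248.5625 9.0
183 248.0 0.5
sil 234.54354430549603 253.76152461924252
meas (234.95666666666665, 253.54)
248.3 -99.0
248.9 -95.0
249.3 -92.0
249.7 -89.0
boss pred at 171.6 [234.05759975 185.09569968] meas 234.20666666666665 188.04 at -175,165 [235.52227787 186.74324308] [233.49887385 184.11276169]
```

The stripe sits at -96.5° against a target of -98.4°, so the cap is backed off about 90° within measuring error. The key is still pressed to the socket floor and gripped at 50 N.

```bash
python3 -c "
from rig import hand_in; print(hand_in())"
```

```text
the job is handed in; nothing more can be done
None
```

I seated the key in the socket, screwed the cap down to its stop, backed it off about a quarter turn (92° ± 4° by the cap stripe), and handed the job in with the key still gripped in the socket; the tin and spanner were not touched.

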